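# Set the square pots out on their drip trays

## Task

Get the bench ready for potting on: carry the three square pots, one after another and always upright, to the drip tray of their own size (small to small, medium to medium, large to large), so that each stands flat on the floor of its tray, squared up with the tray's sides. Leave the round pots, the spray bottle and the marker where they are.

Things in the scene. Friction and masses are not known exactly. Their poses are not given: they have to be found in the camera images.
- square_pot_small: The small square nursery pot: empty, black plastic, open at the top, standing upright, loose. 36 mm square over its rim band (the topmost 18 mm, vertical faces), 32 mm square below the band (vertical walls, 4 mm thick), 50 mm tall. Stiff: can be gripped across two opposite outer faces. Origin: centre of its underside; z up; x and y square to its side faces. Its yaw at the start is arbitrary.
- square_pot_medium: The medium square nursery pot: empty, black plastic, open at the top, standing upright, loose. 48 mm square over its rim band (the topmost 18 mm, vertical faces), 44 mm square below the band (vertical walls, 4 mm thick), 60 mm tall. Stiff: can be gripped across two opposite outer faces. Origin: centre of its underside; z up; x and y square to its side faces. Its yaw at the start is arbitrary.
- square_pot_large: The large square nursery pot: empty, black plastic, open at the top, standing upright, loose. 60 mm square over its rim band (the topmost 18 mm, vertical faces), 56 mm square below the band (vertical walls, 4 mm thick), 74 mm tall. Stiff: can be gripped across two opposite outer faces. Origin: centre of its underside; z up; x and y square to its side faces. Its yaw at the start is arbitrary.
- tray_small: The small square drip tray: grey plastic, very shallow, stuck down to the bench. Inside 52 mm square, outside 58 mm square, rim 3 mm thick and 10 mm above the bench, its floor 4 mm above the bench. It belongs to the small square pot. Origin: centre of its underside, at bench height; z up; x and y square to its sides. Its yaw is arbitrary.
- tray_medium: The medium square drip tray: grey plastic, very shallow, stuck down to the bench. Inside 64 mm square, outside 70 mm square, rim 3 mm thick and 10 mm above the bench, its floor 4 mm above the bench. It belongs to the medium square pot. Origin: centre of its underside, at bench height; z up; x and y square to its sides. Its yaw is arbitrary.
- tray_large: The large square drip tray: grey plastic, very shallow, stuck down to the bench. Inside 76 mm square, outside 82 mm square, rim 3 mm thick and 10 mm above the bench, its floor 4 mm above the bench. It belongs to the large square pot. Origin: centre of its underside, at bench height; z up; x and y square to its sides. Its yaw is arbitrary.
- round_pot_small: Smaller round nursery pot, black plastic, empty, standing loose: 48 mm across the rim, 55 mm tall. Not to be moved. Origin: centre of its underside; z up.
- round_pot_large: Larger round nursery pot, black plastic, empty, standing loose: 60 mm across the rim, 70 mm tall. Not to be moved. Origin: centre of its underside; z up.
- spray_bottle: White spray bottle standing loose at the right-hand (-y) edge of the work: 68 mm across, 184 mm tall, its trigger head reaching 60 mm from its axis along its x. Not to be moved. Origin: centre of its underside; z up.
- marker: White marker pen with a grey cap lying loose at the left-hand (+y) edge of the work: 135 mm long along its x, 16 mm thick, 18 mm high at the clip. Not to be moved. Origin: under its middle, at bench height; z up.
Things that resemble listed ones, but are neither listed nor needed, are in the scene too. What is shaped like the square_pot_medium but pink or yellow is not meant.

How it is judged:
By the outcome, as a careful person would: the job done as asked, in the order asked, and still so for the second after the job is handed in, with the robot touching nothing.
It also fails if it takes over 77 s, if anything falls off the work surface, if the arm or the gripper's body presses on something with over 40 N, if the wrist force passes 120 N, or if a joint passes its speed limit or range.

## Robot

A 6-joint arm with a two-finger parallel gripper is mounted at the origin on the work surface. World frame = base frame: x ahead of the robot, y to its left, z up, the work surface at z = 0. Lengths are in mm, angles in rad, forces in N, time in s.
With the tool pointing down it reaches from about 250 to 775 mm from the base axis. Payload 4 kg.
Tool frame: the origin (TCP) lies where the fingers leave the gripper's body, on its centre line; the fingertips stand 73 mm ahead of it and the grasp point (between the pads) lies ctrl.tcp_to_grasp ahead of it (ctrl.tcp_to_grasp is the distance from the TCP to the grasp point, in mm); z points along the fingers, y is the line along which they close (so a half turn about z gives the same grasp; the last joint's range is limited). The gripper opens to 85 mm and grips with 20 to 120 N. Pads are 22 mm wide; open, the fingers measure 114 mm over their backs; the gripper's body (76 mm by 85 mm) begins 54 mm behind the grasp point. The pads swing forward as they close: fully open they stand 13 mm farther back than shut.
Start: joints at [1.167, 0.087, 1.371, -0, 1.684, -0.103], TCP at [162.963, 525.313, 303.941] pointing down, gripper open.
Joint ranges: [-3.1, 3.1], [-0.76, 2.03], [0.27, 2.55], [-1.08, 4.22], [0.17, 2.65], [-2.57, 2.57]. Speed limits (rad/s): [2.79, 2.79, 3.14, 3.14, 3.14, 3.14].

## Interface

Orientations are given as a unit quaternion [w, x, y, z].
In Python, from station import ctrl gives the robot as it stands.
- The arm moves only by the shell command python3 -m pendant 'ROWS' [FORCE]. ROWS is a JSON object of lists of equal length, an entry for each row: "jaw": the opening, from -1 (shut) to 1 (fully open); "xyz": the shift along the world's x, y, z normalised to -1 to 1, where 1 is 0.15 m, a list of three; "rot": the turn, a rotation vector about the world's x, y, z normalised to -1 to 1, where 1 is pi rad, a list of three. In form: {"jaw": [jaw, ...], "xyz": [[dx, dy, dz], ...], "rot": [[wx, wy, wz], ...]}. A call has 1 to 8 rows; each row is the pose to reach, as a shift and turn from the pose commanded when the call began, turning the shorter way round; what a row does not reach only later rows make up. A row lasts 1/12 s, in which the tool goes at most 41.7 mm and 7.16 degrees, less where a joint would pass 70% of its speed; a pose out of reach is approached as far as the arm can. A call with a number of a shift or a turn outside -1 to 1 is refused whole. A call with a gripper value outside its range is refused whole. The fingers move at their own pace and stop on an object; FORCE is the grip in N (left out, the last holds). Time passes only in rows, so rows that repeat a pose let the fingers close. It gives the time, the measured TCP pose, the force, the opening and the grip force at its end, in the units of the state.
- ctrl.get_obs(): the state, without advancing time (a new reading comes with each control period).
- ctrl.snapshot(name): name is "side" or "top" or "wrist"; returns the picture (400x640x3 uint8, red, green, blue); there is no depth.
- ctrl.camera_model(name): a dict with "vfov" (degrees; the focal length in pixels is half the picture's height over the tangent of half this angle, whatever the lens; pixels are square), "cx", "cy" (the principal point, pixels), "extrinsics" (4x4, takes a point from camera to world coordinates). Camera axes: x right, y down, z forward; pixel columns grow to the right and rows downward; lengths in mm; the calibration is good to about 2 mm. A picture is of the moment at which its call begins: read the wrist's pose just before it. camera_model takes no time and is no camera call; for the wrist camera it gives the pose at the moment of the call.
- ctrl.finish_job(): hands the job in; it is judged then, once.
The state is a dict: "clock": time; "q": joint angles; "qvel": joint speeds; "tau": joint torques, N m; "tool_pos": TCP position; "eef_rot": TCP orientation; "contact_force": force on the tool from outside, world axes, zero at the start; "ft_torque": the same for the moment, N m; "width": finger opening in mm; "finger_force": force on a finger pad.
Only numpy, scipy, OpenCV 4.12 (cv2) and the standard library are available. Lean on these libraries where they do the work, as an engineer would, in place of code of your own. Each camera call takes 0.05 s, during which the arm holds its last target. There are 200 camera calls.

## Working session

There is one attempt and no reset: what is moved stays moved. The work goes in short steps, Python scripts to look and compute and a shell command to move; the robot and the scene stay as the last step left them, time stands still between calls to the robot, and variables do not carry over. Pictures are saved under pics/ and viewed, at most 14 in all, crops included, and the job is handed in when it is done.

```bash
mkdir -p pics; ls; python3 - <<'E'
from station import ctrl
import cv2
print(ctrl.tcp_to_grasp, ctrl.get_obs())
for n in ["top","side"]:
    im=ctrl.snapshot(n); cv2.imwrite(f"pics/{n}0.png",im[:,:,::-1]); m=ctrl.camera_model(n); print(n,m)
E
```

```text
pics
53.900000000000006 {'clock': 0.0, 'q': array([ 1.16686349e+00,  8.79778309e-02,  1.37228876e+00,  1.38027939e-05,
        1.68358868e+00, -1.03110308e-01]), 'qvel': array([-1.44366199e-03,  1.08818648e-03,  9.86225504e-05,  3.12499543e-04,
       -8.35322431e-04,  1.26827166e-03]), 'tau': array([ 1.63926528e-03, -3.51870883e+01, -3.13274610e+01,  1.60744030e-04,
        1.07312528e-02,  7.36972936e-06]), 'tool_pos': array([162.84062032, 524.98537852, 302.70895504]), 'eef_rot': array([-2.90387186e-04,  1.49843912e-01,  9.88709018e-01, -1.09342392e-03]), 'contact_force': array([-0.24148284, -0.50356215,  1.46530861]), 'ft_torque': array([ 0.06715839, -0.0088164 , -0.01959227]), 'finger_force': 0.0, 'width': 85.54733342414511}
top {'vfov': 55.478162063635864, 'cx': 319.8695099596421, 'cy': 198.09164659248526, 'extrinsics': array([[ 1.12163610e-02, -9.89453734e-01,  1.44414342e-01,
         4.15880266e+02],
       [-9.99805729e-01, -1.34382684e-02, -1.44193633e-02,
         2.54802982e+01],
       [ 1.62079716e-02, -1.44224554e-01, -9.89412239e-01,
         1.12028265e+03],
       [ 0.00000000e+00,  0.00000000e+00,  0.00000000e+00,
         1.00000000e+00]])}
side {'vfov': 53.71192138089977, 'cx': 318.7083859258848, 'cy': 198.5338736034139, 'extrinsics': array([[ 8.57221726e-01, -3.30420040e-01,  3.94960136e-01,
         1.62483840e+02],
       [-5.14699736e-01, -5.25989242e-01,  6.77066835e-01,
        -6.80552037e+02],
       [-1.59716687e-02, -7.83682279e-01, -6.20956513e-01,
         6.72733589e+02],
       [ 0.00000000e+00,  0.00000000e+00,  0.00000000e+00,
         1.00000000e+00]])}
```

View pics/top0.png

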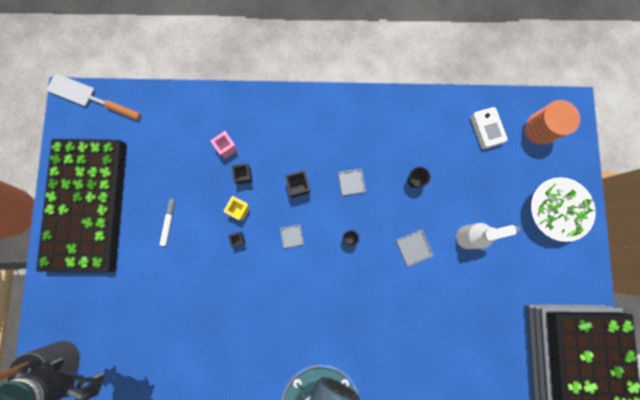

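View pics/side0.png

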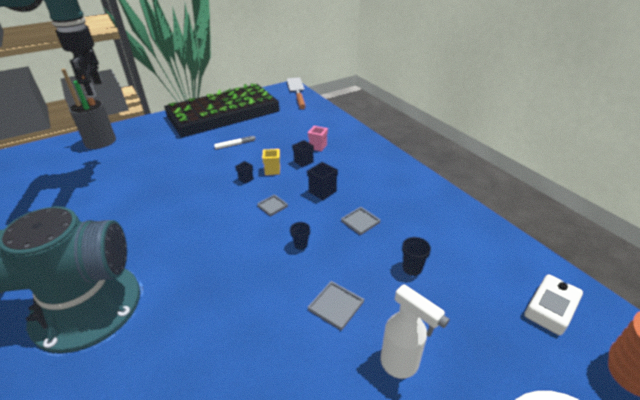

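The top view shows black square pots at (241,173), (297,183) and (237,240), round pots at (418,177) and (350,239), and trays at (291,236), (351,182) and (414,248). Pink (223,144) and yellow (236,208) are decoys. By size, the square pots are medium, large and small in that order. I'll measure them and confirm in a crop.

```bash
cat > h.py <<'E'
import numpy as np, cv2
from station import ctrl
def ray(m,uv):
    f=200/np.tan(np.radians(m["vfov"]/2)); uv=np.atleast_2d(uv).astype(float)
    d=np.c_[(uv[:,0]-m["cx"])/f,(uv[:,1]-m["cy"])/f,np.ones(len(uv))]
    E=m["extrinsics"]; return E[:3,3],d@E[:3,:3].T
def toplane(m,uv,z):
    o,d=ray(m,uv); return (o+d*((z-o[2])/d[:,2])[:,None])[:,:2]
def proj(m,P):
    f=200/np.tan(np.radians(m["vfov"]/2)); E=m["extrinsics"]; c=(np.atleast_2d(P)-E[:3,3])@E[:3,:3]
    return np.c_[m["cx"]+f*c[:,0]/c[:,2],m["cy"]+f*c[:,1]/c[:,2]]
def blobs(mask,amin):
    n,l,s,c=cv2.connectedComponentsWithStats(mask.astype(np.uint8)); return [((l==i).astype(np.uint8),s[i],c[i]) for i in range(1,n) if s[i,4]>=amin]
def masks(im):
    h=cv2.cvtColor(im,cv2.COLOR_RGB2HSV); H,S,V=[h[...,i].astype(int) for i in range(3)]
    return V<75,(S<90)&(V>110)&(V<215)
E
python3 - <<'E'
from h import *
im=cv2.imread("pics/top0.png")[:,:,::-1].copy(); m=ctrl.camera_model("top")
bl,gr=masks(im)
for nm,k,z in(("black",bl,60),("grey",gr,8)):
    for b,s,c in blobs(k,60):
        if not(150<c[0]<460 and 130<c[1]<280): continue
        p=np.argwhere(b)[:,::-1]; r=cv2.minAreaRect(toplane(m,p,z).astype(np.float32))
        print(nm,c.round(),s[4],np.round(r[0]),np.round(r[1]),round(r[2],1))
print(ctrl.camera_model("wrist"))
cv2.imwrite("pics/c1.png",cv2.resize(im[120:280,200:460],None,fx=3,fy=3,interpolation=2)[:,:,::-1])
E
```

```text
black [241. 174.] 231 [636. 232.] [52. 44.] 9.1
black [418. 177.] 292 [ 632. -268.] [48. 65.] 44.9
black [297. 180.] 224 [616.  75.] [47. 48.] 15.1
black [351. 238.] 141 [460. -76.] [39. 36.] 0.1
black [236. 239.] 112 [453. 239.] [29. 34.] 13.2
grey [351. 182.] 583 [628. -84.] [73. 72.] 9.6
grey [169. 215.] 134 [501. 452.] [ 18. 138.] 84.4
grey [291. 236.] 413 [466.  91.] [60. 59.] 11.8
grey [414. 248.] 821 [ 436. -266.] [83. 83.] 22.6
{'vfov': 66.15596072004122, 'cx': 310.87886781035184, 'cy': 198.78241065038952, 'extrinsics': array([[ 2.96388764e-01,  9.05000284e-01,  3.05169112e-01,
         8.32339052e+01],
       [ 9.55061982e-01, -2.79775401e-01, -9.78894075e-02,
         5.49493588e+02],
       [-3.21113106e-03,  3.20468737e-01, -9.47253650e-01,
         3.71638123e+02],
       [ 0.00000000e+00,  0.00000000e+00,  0.00000000e+00,
         1.00000000e+00]])}
```

View pics/c1.png

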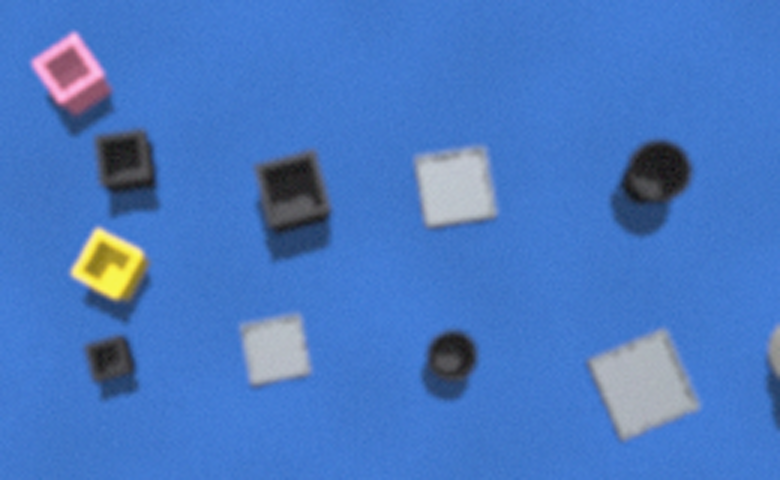

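The crop confirms the sorting. Black squares with openings: medium (124,158), large (292,190), small (110,358). The two on the right have round openings, and the pink and yellow pots aren't meant. I'll move to a central vantage for a closer wrist-camera view.

```bash
python3 -m pendant '{"jaw":[1,1,1,1,1],"xyz":[[0.51,-0.82,0],[0.51,-0.82,0],[0.51,-0.82,0],[0.51,-0.82,0],[0.51,-0.82,0]],"rot":[[0,0,0.0956],[0,0,0.0956],[0,0,0.0956],[0,0,0.0956],[0,0,0.0956]]}'
python3 -m pendant '{"jaw":[1,1,1,1,1],"xyz":[[0.51,-0.82,0],[0.51,-0.82,0],[0.51,-0.82,0],[0.51,-0.82,0],[0.51,-0.82,0]],"rot":[[0,0,0],[0,0,0],[0,0,0],[0,0,0],[0,0,0]]}'
python3 -m pendant '{"jaw":[1,1,1,1,1],"xyz":[[0.51,-0.82,0],[0.51,-0.82,0],[0.51,-0.82,0],[0.51,-0.82,0],[0.51,-0.82,0]],"rot":[[0,0,0],[0,0,0],[0,0,0],[0,0,0],[0,0,0]]}'
python3 -m pendant '{"jaw":[1,1,1,1,1,1],"xyz":[[0.51,-0.82,0],[0.51,-0.82,0],[0.51,-0.82,0],[0.51,-0.82,0],[0.51,-0.82,0],[0.51,-0.82,0]],"rot":[[0,0,0],[0,0,0],[0,0,0],[0,0,0],[0,0,0],[0,0,0]]}'
python3 - <<'E'
from h import *
o=ctrl.get_obs(); print(o["clock"],o["tool_pos"],o["eef_rot"],abs(o["qvel"]).max())
m=ctrl.camera_model("wrist"); im=ctrl.snapshot("wrist"); np.save("m1.npy",m,allow_pickle=True)
cv2.imwrite("pics/w1.png",im[:,:,::-1])
E
```

```text
clock: 0.52
tool_pos: [241.2, 399.1, 303.7]
eef_rot: [0.001, 0.003, 1.0, -0.001]
contact_force: [-0.0, 0.7, 0.7]
width: 85.6
finger_force: 0.0
clock: 0.93
tool_pos: [317.4, 277.0, 303.6]
eef_rot: [0.0, 0.003, 1.0, -0.001]
contact_force: [0.1, 0.1, 0.3]
width: 85.3
finger_force: 0.0
clock: 1.35
tool_pos: [394.0, 154.5, 303.4]
eef_rot: [-0.0, 0.003, 1.0, -0.0]
contact_force: [-0.3, 0.8, 0.5]
width: 85.4
finger_force: 0.0
clock: 1.85
tool_pos: [469.2, 34.2, 303.3]
eef_rot: [-0.001, 0.0, 1.0, 0.001]
contact_force: [1.0, -0.2, 0.6]
width: 85.5
finger_force: 0.0
1.85 [469.19030656  34.18629054 303.25408266] [-9.01843783e-04  4.57678001e-04  9.99999137e-01  8.38253816e-04] 0.030714584080902513
```

View pics/w1.png

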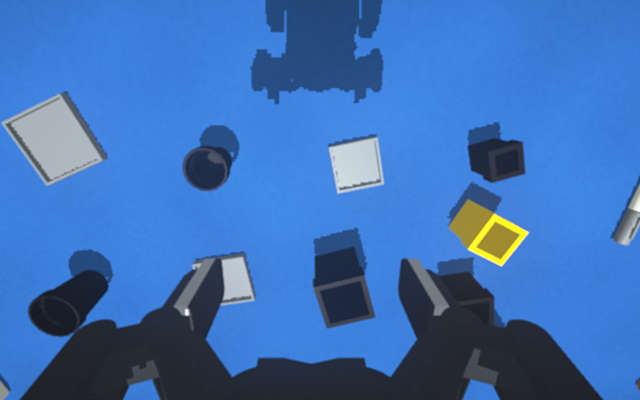

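The wrist view shows the small pot rim at (506,161), the large pot rim at (344,300), the small tray at (356,165) and the large tray at (54,138). The medium pot and medium tray are partly behind the fingers. I'll measure the visible ones.

```bash
python3 - <<'E'
from h import *
im=cv2.imread("pics/w1.png")[:,:,::-1].copy(); m=np.load("m1.npy",allow_pickle=True).item()
h=cv2.cvtColor(im,cv2.COLOR_RGB2HSV)
for r,c0,c1 in((160,470,530),(300,312,378)): print(r,[tuple(int(v) for v in h[r,c]) for c in range(c0,c1,3)])
bl,gr=masks(im)
for b,s,c in blobs(gr,300):
    p=cv2.findContours(b,cv2.RETR_EXTERNAL,cv2.CHAIN_APPROX_NONE)[0]; p=max(p,key=len)[:,0]
    r=cv2.minAreaRect(toplane(m,p,9).astype(np.float32)); print("grey",c.round(),s[4],np.round(r[0],1),np.round(r[1],1),round(r[2],1))
a=cv2.resize(im[130:190,460:535],(600,480),interpolation=cv2.INTER_CUBIC)
cv2.imwrite("pics/c2.png",a[:,:,::-1])
E
```

```text
160 [(108, 160, 94), (109, 128, 64), (109, 136, 62), (110, 132, 62), (110, 117, 61), (109, 125, 61), (110, 105, 61), (113, 73, 73), (114, 74, 69), (108, 130, 57), (110, 114, 58), (111, 127, 54), (110, 121, 55), (110, 123, 56), (110, 116, 57), (110, 132, 54), (111, 93, 63), (112, 71, 65), (108, 176, 185), (107, 182, 226)]
300 [(107, 183, 224), (107, 185, 225), (112, 80, 108), (113, 60, 93), (110, 139, 68), (110, 141, 65), (109, 141, 65), (111, 137, 65), (109, 146, 63), (111, 142, 63), (111, 144, 62), (112, 128, 64), (111, 144, 62), (110, 140, 62), (110, 138, 63), (110, 138, 61), (109, 132, 62), (111, 138, 61), (114, 62, 82), (112, 58, 84), (108, 184, 226), (107, 185, 221)]
grey [ 54. 139.] 4833 [ 436.4 -267.9] [82.8 84.4] 22.8
grey [364. 164.] 516 [464.6  88.3] [58.1 56.8] 11.0
grey [631. 221.] 537 [530.3 444.4] [81.9 22.5] 0.3
grey [236. 280.] 1240 [625.  -74.7] [74.8 51. ] 9.0
grey [193. 284.] 715 [ 633.  -128.9] [ 24.7 106.1] 63.2
grey [429. 286.] 636 [634.  196.9] [104.6  22.4] 28.1
```

View pics/c2.png

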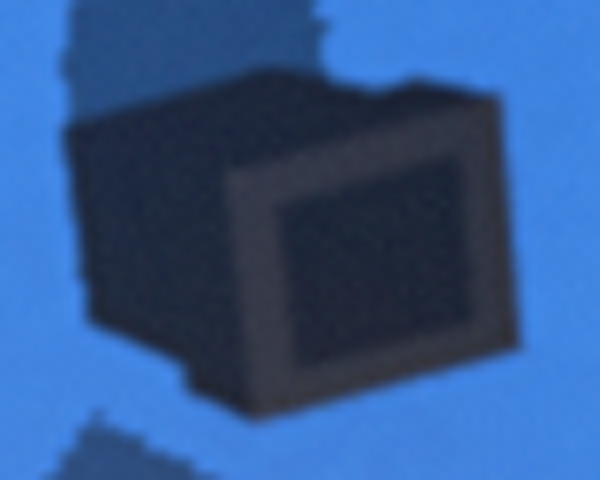

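The crop shows the small pot's rim as a clear quad with corners at about (488,151), (522.5,142), (525,173) and (492,182.5) in the full picture. I'll measure it from these corners, with a low-saturation rim mask for the large pot.

```bash
python3 - <<'E'
from h import *
im=cv2.imread("pics/w1.png")[:,:,::-1].copy(); m=np.load("m1.npy",allow_pickle=True).item()
h=cv2.cvtColor(cv2.GaussianBlur(im,(3,3),0),cv2.COLOR_RGB2HSV)
k=(h[...,1]<100)&(h[...,2]<130)
for b,s,c in blobs(k,60):
    if c[1]>320 or s[2]>100: continue
    p=cv2.findContours(b,cv2.RETR_EXTERNAL,cv2.CHAIN_APPROX_NONE)[0]; p=max(p,key=len)[:,0]
    for z in(50,74):
        r=cv2.minAreaRect(toplane(m,p,z).astype(np.float32)); print(c.round(),s[4],z,np.round(r[0],1),np.round(r[1],1),round(r[2],1))
q=toplane(m,[(488.1,151.2),(522.5,142),(525.2,173.1),(492,182.5)],50)
print(q.round(1),q.mean(0)); d=np.diff(q,axis=0); print(np.linalg.norm(d,axis=1),np.degrees(np.arctan2(d[:,1],d[:,0])))
E
```

```text
[ 83. 125.] 344 50 [ 416.1 -198. ] [70.4  5.3] 23.0
[ 83. 125.] 344 74 [ 413.9 -180.7] [65.2  4.9] 23.0
[ 27. 151.] 289 50 [ 442.6 -263.1] [66.3  5.4] 22.9
[ 27. 151.] 289 74 [ 438.4 -241. ] [61.4  5. ] 22.9
[505. 162.] 614 50 [453.2 241. ] [34.7 35.1] 16.4
[505. 162.] 614 74 [448.2 225.6] [32.1 32.5] 16.4
[211. 161.] 310 50 [458.1 -78.4] [46.  40.5] 77.4
[211. 161.] 310 74 [452.7 -70. ] [42.6 37.4] 77.4
[469. 208.] 84 50 [506.3 211.2] [24.7 49.8] 18.5
[469. 208.] 84 74 [497.4 198. ] [22.9 46.1] 18.5
[624. 224.] 223 50 [524.5 390.7] [ 9.8 41.8] 83.9
[624. 224.] 223 74 [514.2 364.2] [ 9.1 38.7] 83.9
[344. 298.] 754 50 [629.5  75.7] [63.3 61.9] 16.2
[344. 298.] 754 74 [611.4  72.6] [58.6 57.3] 16.2
[ 54. 317.] 1134 50 [ 650.  -291.2] [59.2 61.8] 43.1
[ 54. 317.] 1134 74 [ 630.3 -267. ] [54.8 57.2] 43.1
[[441.6 220.6]
 [432.1 254.8]
 [465.3 264.9]
 [475.8 231.1]] [453.71192708 242.86413991]
[35.42947716 34.80212323 35.38279974] [105.68737414  17.00993696 -72.81341193]
```

```bash
python3 -m pendant '{"jaw":[1,1,1,1,1],"xyz":[[-0.105,0.7,-0.4],[-0.105,0.7,-0.4],[-0.105,0.7,-0.4],[-0.105,0.7,-0.4],[-0.105,0.7,-0.4]],"rot":[[0,0,0.091],[0,0,0.091],[0,0,0.091],[0,0,0.091],[0,0,0.091]]}' 
python3 -m pendant '{"jaw":[1,1,1,1,1,1],"xyz":[[0,0.682,-0.333],[0,0.682,-0.333],[0,0.682,-0.333],[0,0.682,-0.333],[0,0.682,-0.333],[0,0.682,-0.333]],"rot":[[0,0,0],[0,0,0],[0,0,0],[0,0,0],[0,0,0],[0,0,0]]}' 
python3 - <<'E'
from h import *
im=cv2.imread("pics/w1.png")[:,:,::-1].copy(); m=np.load("m1.npy",allow_pickle=True).item()
h=cv2.cvtColor(im,cv2.COLOR_RGB2HSV)
for b,s,c in blobs((h[...,1]<110)&(h[...,2]>80),800):
    p=cv2.findContours(b,cv2.RETR_EXTERNAL,cv2.CHAIN_APPROX_NONE)[0]; p=max(p,key=len)[:,0]
    r=cv2.minAreaRect(toplane(m,p,9).astype(np.float32)); print("grey",c.round(),s[4],np.round(r[0],1),np.round(r[1],1),round(r[2],1))
m=ctrl.camera_model("wrist"); im=ctrl.snapshot("wrist"); np.save("m2.npy",m,allow_pickle=True)
o=ctrl.get_obs();print(o["tool_pos"],proj(m,[[453.5,241.5,50]]))
cv2.imwrite("pics/w2.png",im[:,:,::-1])
E
```

```text
clock: 2.32
tool_pos: [451.2, 141.2, 242.6]
eef_rot: [-0.002, -0.145, 0.989, 0.0]
contact_force: [-0.9, -0.4, 0.2]
width: 85.2
finger_force: 0.0
clock: 2.82
tool_pos: [453.6, 240.3, 195.3]
eef_rot: [0.001, -0.142, 0.99, -0.0]
contact_force: [0.9, 0.3, -0.2]
width: 85.1
finger_force: 0.0
grey [ 54. 139.] 5442 [ 435.7 -266.1] [82.9 89.6] 22.8
grey [356. 165.] 2401 [465.6  88.8] [60.2 58.9] 11.8
grey [219. 282.] 2283 [ 636.9 -102.8] [ 89.8 132. ] 28.5
[453.8666751  239.98472231 195.57496433] [[312.69391872 212.65771196]]
```

View pics/w2.png

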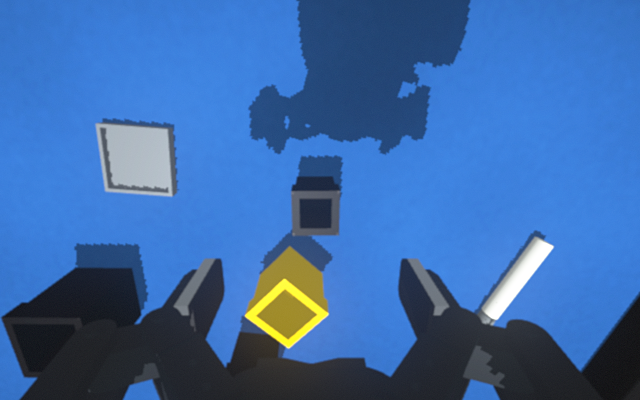

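The small pot's rim, centre (316,211), is squared with the fingers and about 2 mm to the +y side of where I expected it. The fingers clear yellow. I'll descend and grip.

```bash
python3 -m pendant '{"jaw":[1,1,1,1,1,1],"xyz":[[0,0.01,-0.2],[0,0.01,-0.4],[0,0.01,-0.55],[0,0.01,-0.68],[0,0.01,-0.68],[0,0.01,-0.68]],"rot":[[0,0,0],[0,0,0],[0,0,0],[0,0,0],[0,0,0],[0,0,0]]}' 30
python3 -m pendant '{"jaw":[-1,-1,-1,-1,-1,-1,-1,-1],"xyz":[[0,0,0],[0,0,0],[0,0,0],[0,0,0],[0,0,0],[0,0,0],[0,0,0],[0,0,0]],"rot":[[0,0,0],[0,0,0],[0,0,0],[0,0,0],[0,0,0],[0,0,0],[0,0,0],[0,0,0]]}' 30
```

```text
clock: 3.37
tool_pos: [453.4, 241.0, 92.3]
eef_rot: [-0.0, -0.141, 0.99, -0.0]
contact_force: [0.5, -0.4, 0.2]
width: 85.6
finger_force: 0.0
clock: 4.03
tool_pos: [454.0, 242.5, 93.5]
eef_rot: [0.001, -0.142, 0.99, 0.0]
contact_force: [-0.5, -0.2, 6.1]
width: 35.3
finger_force: 31.5
```

```bash
python3 -m pendant '{"jaw":[-1,-1,-1,-1,-1,-1,-1],"xyz":[[0,0,0.1],[0,0,0.3],[0.08,-0.2,0.3],[0.08,-0.4,0.3],[0.08,-0.6,0.3],[0.08,-0.8,0.3],[0.08,-0.8,0.3]],"rot":[[0,0,0],[0,0,0],[0,0,-0.028],[0,0,-0.028],[0,0,-0.028],[0,0,-0.028],[0,0,-0.028]]}'
python3 -m pendant '{"jaw":[-1,-1,-1,-1,-1],"xyz":[[0,-0.22,0],[0,-0.22,0],[0,-0.22,0],[0,-0.22,0],[0,-0.22,0]],"rot":[[0,0,0],[0,0,0],[0,0,0],[0,0,0],[0,0,0]]}'
python3 - <<'E'
from h import *
m=ctrl.camera_model("wrist"); im=ctrl.snapshot("wrist"); o=ctrl.get_obs();print(o["tool_pos"],o["eef_rot"],o["contact_force"])
h=cv2.cvtColor(im,cv2.COLOR_RGB2HSV)
for b,s,c in blobs((h[...,1]<110)&(h[...,2]>80),800):
    p=cv2.findContours(b,cv2.RETR_EXTERNAL,cv2.CHAIN_APPROX_NONE)[0]; p=max(p,key=len)[:,0]
    r=cv2.minAreaRect(toplane(m,p,9).astype(np.float32)); print("grey",c.round(),s[4],np.round(r[0],1),np.round(r[1],1),round(r[2],1))
cv2.imwrite("pics/w3.png",im[:,:,::-1])
E
```

```text
clock: 4.62
tool_pos: [464.8, 118.1, 136.5]
eef_rot: [-0.001, -0.096, 0.995, -0.001]
contact_force: [-1.3, -0.0, 0.4]
width: 35.4
finger_force: 30.7
clock: 5.03
tool_pos: [465.1, 90.0, 136.8]
eef_rot: [-0.0, -0.099, 0.995, 0.0]
contact_force: [-0.5, -0.2, -0.6]
width: 35.8
finger_force: 30.8
[465.09001263  90.07083572 136.8324553 ] [-1.52664911e-04 -9.92421880e-02  9.95063264e-01  2.54481647e-04] [-0.66727802 -0.01103161 -0.12329423]
grey [309. 218.] 5257 [478.9  92.7] [89.7 92.6] 11.4
grey [ 58. 351.] 5720 [624.7 -82.8] [79.6 78.4] 9.6
grey [203. 342.] 959 [585.   25.5] [38.7 26.7] 3.9
```

View pics/w3.png

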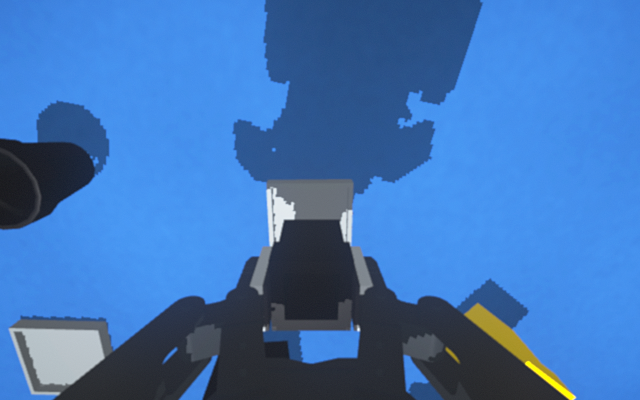

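The pot at (313,260) is centred over the tray, which spans columns 267–354, and lies parallel to the tray's front edge at row 181. I'll lower, release and rise.

```bash
python3 -m pendant '{"jaw":[-1,-1,-1,-1,-1],"xyz":[[0,-0.005,-0.15],[0,-0.005,-0.23],[0,-0.005,-0.265],[0,-0.005,-0.265],[0,-0.005,-0.265]],"rot":[[0,0,0],[0,0,0],[0,0,0],[0,0,0],[0,0,0]]}'
python3 -m pendant '{"jaw":[0.3,0.3,0.3,0.3,0.3],"xyz":[[0,0,0],[0,0,0],[0,0,0],[0,0,0],[0,0,0]],"rot":[[0,0,0],[0,0,0],[0,0,0],[0,0,0],[0,0,0]]}'
python3 -m pendant '{"jaw":[1,1,1,1,1,1],"xyz":[[0,0,0.2],[0,0,0.4],[0,0,0.65],[0,0,0.9],[0,0,1],[0,0,1]],"rot":[[0,0,0],[0,0,0],[0,0,0],[0,0,0],[0,0,0],[0,0,0]]}'
python3 - <<'E'
from h import *
m=ctrl.camera_model("wrist"); im=ctrl.snapshot("wrist"); np.save("m4.npy",m,allow_pickle=True);o=ctrl.get_obs();print(o["tool_pos"],o["eef_rot"])
cv2.imwrite("pics/w4.png",im[:,:,::-1])
h=cv2.cvtColor(cv2.GaussianBlur(im,(3,3),0),cv2.COLOR_RGB2HSV)
for nm,k,zs in(("tray",(h[...,1]<110)&(h[...,2]>80),(9,)),("rim",(h[...,1]<100)&(h[...,2]<130),(54,60,74))):
  for b,s,c in blobs(k,200):
    if s[2]>130: continue
    p=cv2.findContours(b,cv2.RETR_EXTERNAL,cv2.CHAIN_APPROX_NONE)[0]; p=max(p,key=len)[:,0]
    for z in zs:
        r=cv2.minAreaRect(toplane(m,p,z).astype(np.float32)); print(nm,c.round(),s[4],z,np.round(r[0],1),np.round(r[1],1),round(r[2],1))
E
```

```text
clock: 5.5
tool_pos: [465.4, 89.1, 97.5]
eef_rot: [0.0, -0.099, 0.995, 0.0]
contact_force: [-0.7, 0.3, -0.3]
width: 35.6
finger_force: 31.0
clock: 5.92
tool_pos: [465.3, 88.4, 97.3]
eef_rot: [0.0, -0.099, 0.995, 0.0]
contact_force: [0.1, -0.0, 0.2]
width: 55.7
finger_force: 0.0
clock: 6.42
tool_pos: [467.4, 88.5, 253.1]
eef_rot: [0.006, -0.099, 0.995, -0.0]
contact_force: [0.2, 0.3, 0.4]
width: 85.3
finger_force: 0.0
[466.29276152  88.39210794 249.99861359] [ 2.97504242e-03 -9.84957634e-02  9.95133023e-01 -2.88823286e-05]
tray [ 6. 97.] 374 9 [ 445.6 -214.5] [14.9 36.4] 82.7
tray [312. 173.] 2485 9 [467.4  89.5] [64.  58.9] 11.7
tray [608. 265.] 2114 9 [503.7 447.9] [ 27.9 136.3] 82.5
tray [433. 281.] 1031 9 [561.7 258.5] [108.4  69.7] 57.4
tray [141. 274.] 3400 9 [626.1 -83.7] [76.1 76.1] 9.5
tray [193. 287.] 808 9 [628.6 -24.8] [24.8 92.3] 75.5
tray [269. 311.] 369 9 [664.7  71.2] [59.2 73.3] 15.6
tray [481. 368.] 749 9 [685.2 360.4] [80.3 40.5] 40.9
rim [ 7. 93.] 246 54 [ 434.3 -175.4] [27.   7.7] 22.9
rim [ 7. 93.] 246 60 [ 433.2 -169.9] [26.3  7.5] 22.9
rim [ 7. 93.] 246 74 [ 430.6 -156.9] [24.9  7.1] 22.9
rim [129. 139.] 359 54 [458.3 -77.4] [46.2 42.9] 89.3
rim [129. 139.] 359 60 [456.6 -74. ] [45.2 41.9] 89.3
rim [129. 139.] 359 74 [452.8 -66.2] [42.7 39.7] 89.3
rim [314. 173.] 1328 54 [454.8  88.3] [53.7 38.6] 11.4
rim [314. 173.] 1328 60 [453.3  88. ] [52.5 37.7] 11.4
rim [314. 173.] 1328 74 [449.6  87.1] [49.7 35.7] 11.4
rim [582. 290.] 225 54 [520.5 382.7] [ 8.3 38.7] 82.3
rim [582. 290.] 225 60 [517.5 375.7] [ 8.2 37.9] 82.3
rim [582. 290.] 225 74 [510.4 359.5] [ 7.7 35.8] 82.3
rim [269. 323.] 1144 54 [628.8  73.6] [64.1 63.9] 15.9
rim [269. 323.] 1144 60 [623.3  73.5] [62.6 62.5] 15.9
rim [269. 323.] 1144 74 [610.5  73.5] [59.3 59.2] 15.9
```

View pics/w4.png

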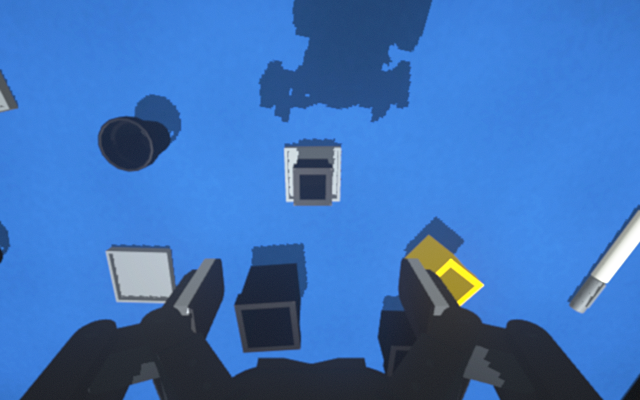

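The small pot stands squarely in its tray at (312,175). Next I'll hover over the medium pot and measure it.

```bash
python3 -m pendant '{"jaw":[1,1,1,1,1],"xyz":[[0.57,0.48,-0.1],[0.57,0.48,-0.1],[0.57,0.48,-0.1],[0.57,0.48,-0.1],[0.57,0.48,-0.1]],"rot":[[0,0,0],[0,0,0],[0,0,0],[0,0,0],[0,0,0]]}'
python3 -m pendant '{"jaw":[1,1,1,1,1,1],"xyz":[[0.57,0.48,-0.1],[0.57,0.48,-0.1],[0.57,0.48,-0.1],[0.57,0.48,-0.1],[0.57,0.48,-0.1],[0.57,0.48,-0.1]],"rot":[[0,0,0],[0,0,0],[0,0,0],[0,0,0],[0,0,0],[0,0,0]]}'
python3 - <<'E'
from h import *
m=ctrl.camera_model("wrist"); im=ctrl.snapshot("wrist"); np.save("m5.npy",m,allow_pickle=True);o=ctrl.get_obs();print(o["tool_pos"],o["eef_rot"])
cv2.imwrite("pics/w5.png",im[:,:,::-1])
h=cv2.cvtColor(cv2.GaussianBlur(im,(3,3),0),cv2.COLOR_RGB2HSV)
for b,s,c in blobs((h[...,1]<100)&(h[...,2]<130),200):
    if s[2]>130: continue
    p=cv2.findContours(b,cv2.RETR_EXTERNAL,cv2.CHAIN_APPROX_NONE)[0]; p=max(p,key=len)[:,0]
    for z in (60,):
        r=cv2.minAreaRect(toplane(m,p,z).astype(np.float32)); print(c.round(),s[4],z,np.round(r[0],1),np.round(r[1],1),round(r[2],1))
E
```

```text
clock: 6.88
tool_pos: [550.2, 160.9, 228.4]
eef_rot: [-0.003, -0.099, 0.995, -0.0]
contact_force: [-0.6, 0.1, -0.1]
width: 85.6
finger_force: 0.0
clock: 7.38
tool_pos: [635.3, 231.4, 216.6]
eef_rot: [-0.001, -0.098, 0.995, -0.0]
contact_force: [0.1, 1.0, 0.0]
width: 85.5
finger_force: 0.0
[635.30220104 231.22422205 217.4827289 ] [-3.72074097e-04 -9.81475838e-02  9.95171776e-01 -2.20804003e-04]
[344.  72.] 209 60 [539.3 240.8] [40.4 49.4] 62.7
[  6. 130.] 447 60 [615.9   2.3] [42.9  7.7] 9.5
[ 96. 138.] 2822 60 [616.6  65.3] [61.9 63.6] 16.0
[558. 136.] 263 60 [547.4 395.1] [ 4.3 35.6] 81.3
[315. 214.] 1560 60 [642.1 235.6] [48.2 45.7] 9.8
[628. 320.] 1523 60 [686.9 524.8] [94.3 28.1] 30.0
```

View pics/w5.png

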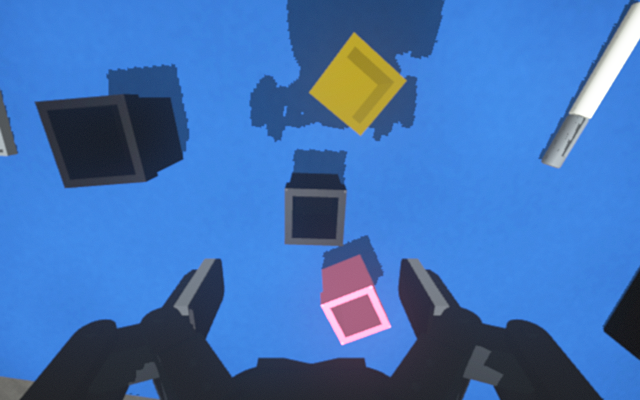

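The medium pot's rim is at (315,217), squared to within 1.5°. Pink (355,315) and yellow (357,83) are clear of the fingers. I'll descend and grip.

```bash
python3 -m pendant '{"jaw":[1,1,1,1,1,1,1],"xyz":[[0.045,0.028,-0.1],[0.045,0.028,-0.3],[0.045,0.028,-0.5],[0.045,0.028,-0.65],[0.045,0.028,-0.78],[0.045,0.028,-0.78],[0.045,0.028,-0.78]],"rot":[[0,0,-0.008],[0,0,-0.008],[0,0,-0.008],[0,0,-0.008],[0,0,-0.008],[0,0,-0.008],[0,0,-0.008]]}' 30
python3 -m pendant '{"jaw":[-1,-1,-1,-1,-1,-1,-1,-1],"xyz":[[0,0,0],[0,0,0],[0,0,0],[0,0,0],[0,0,0],[0,0,0],[0,0,0],[0,0,0]],"rot":[[0,0,0],[0,0,0],[0,0,0],[0,0,0],[0,0,0],[0,0,0],[0,0,0],[0,0,0]]}' 30
```

```text
clock: 8.02
tool_pos: [641.8, 235.5, 100.0]
eef_rot: [-0.001, -0.086, 0.996, -0.0]
contact_force: [0.8, -0.1, 0.5]
width: 85.1
finger_force: 0.0
clock: 8.68
tool_pos: [644.1, 236.7, 103.0]
eef_rot: [0.002, -0.086, 0.996, 0.0]
contact_force: [-0.4, -1.1, 6.2]
width: 47.6
finger_force: 32.0
```

```bash
python3 -m pendant '{"jaw":[-1,-1,-1,-1,-1],"xyz":[[0,0,0.15],[0,0,0.4],[0,0,0.68],[0,0,0.68],[0,0,0.68]],"rot":[[0,0,0],[0,0,0],[0,0,0],[0,0,0],[0,0,0]]}'
python3 -m pendant '{"jaw":[-1,-1,-1,-1],"xyz":[[-0.033,-0.25,0],[-0.033,-0.48,0],[-0.033,-0.71,0],[-0.033,-0.71,0]],"rot":[[0,0,-0.002],[0,0,-0.002],[0,0,-0.002],[0,0,-0.002]]}'
python3 -m pendant '{"jaw":[-1,-1,-1,-1],"xyz":[[-0.033,-0.25,0],[-0.033,-0.48,0],[-0.033,-0.71,0],[-0.033,-0.71,0]],"rot":[[0,0,0],[0,0,0],[0,0,0],[0,0,0]]}'
python3 -m pendant '{"jaw":[-1,-1,-1,-1,-1,-1],"xyz":[[-0.033,-0.25,0],[-0.033,-0.48,0],[-0.033,-0.71,0],[-0.033,-0.71,0],[-0.033,-0.71,-0.2],[-0.033,-0.71,-0.2]],"rot":[[0,0,0],[0,0,0],[0,0,0],[0,0,0],[0,0,0],[0,0,0]]}'
python3 - <<'E'
from h import *
m=ctrl.camera_model("wrist"); im=ctrl.snapshot("wrist"); o=ctrl.get_obs();print(o["tool_pos"],o["eef_rot"],o["width"])
cv2.imwrite("pics/w6.png",im[:,:,::-1])
h=cv2.cvtColor(im,cv2.COLOR_RGB2HSV); print(proj(m,[[627,-84,10]]))
for b,s,c in blobs((h[...,1]<110)&(h[...,2]>80),800):
    p=cv2.findContours(b,cv2.RETR_EXTERNAL,cv2.CHAIN_APPROX_NONE)[0]; p=max(p,key=len)[:,0]
    r=cv2.minAreaRect(toplane(m,p,9).astype(np.float32)); print(c.round(),s,np.round(r[0],1),np.round(r[1],1),round(r[2],1))
m=ctrl.camera_model("top"); im=ctrl.snapshot("top");cv2.imwrite("pics/t6.png",im[:,:,::-1])
E
```

```text
clock: 9.1
tool_pos: [644.7, 237.2, 207.7]
eef_rot: [0.005, -0.086, 0.996, 0.001]
contact_force: [1.1, 0.5, -0.8]
width: 47.4
finger_force: 31.2
clock: 9.43
tool_pos: [637.5, 124.0, 200.1]
eef_rot: [-0.002, -0.08, 0.997, -0.002]
contact_force: [-0.2, 0.3, -1.4]
width: 47.3
finger_force: 31.4
clock: 9.77
tool_pos: [632.4, 17.7, 200.3]
eef_rot: [-0.002, -0.08, 0.997, -0.002]
contact_force: [-0.6, 1.4, -0.8]
width: 48.0
finger_force: 31.4
clock: 10.27
tool_pos: [625.5, -82.4, 165.8]
eef_rot: [-0.005, -0.082, 0.997, 0.002]
contact_force: [-2.2, 0.1, -2.3]
width: 47.5
finger_force: 31.4
[625.72539336 -81.95414002 167.20301505] [-0.00492146 -0.08282047  0.99655063  0.00184088] 47.250735647790464
[[307.87996735 211.27761667]]
[582.  48.] [ 545    0   95   75 3328] [474.   86.9] [44.6 64.6] 11.7
[300. 188.] [ 258  167   94   65 3798] [618.6 -87.8] [52.3 70.6] 9.5
[199. 321.] [ 105  248  150  116 3161] [ 752.  -164.6] [ 63.1 180.8] 45.8
[414. 297.] [ 368  248  111   81 2070] [691.8  20.8] [124.9  35.9] 66.1
[310. 327.] [ 257  300  109   39 1619] [728.2 -64.6] [40.8 96. ] 9.2
[436. 349.] [ 414  328   45   65 1355] [756.8  58.9] [80.1 40.5] 15.9
```

View pics/w6.png

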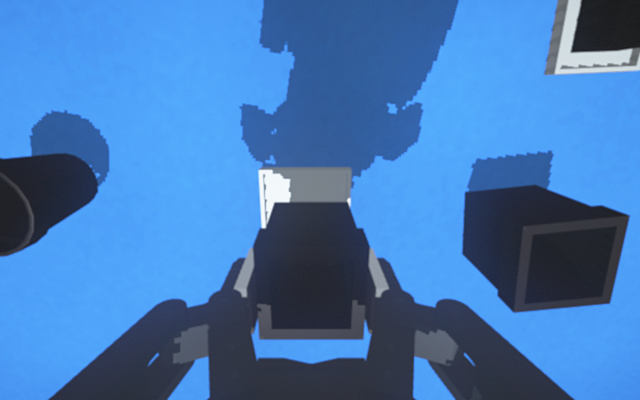

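The tray's front edge, columns 258–352, has its centre about 5 px left of the pot's (312). The arm was still settling, so I'll let it settle and re-measure numerically.

```bash
python3 -m pendant '{"jaw":[-1,-1,-1,-1],"xyz":[[0,-0.013,0],[0,-0.013,0],[0,-0.013,0],[0,-0.013,0]],"rot":[[0,0,0],[0,0,0],[0,0,0],[0,0,0]]}'
python3 - <<'E'
from h import *
m=ctrl.camera_model("wrist"); im=ctrl.snapshot("wrist"); o=ctrl.get_obs();print(o["tool_pos"],o["eef_rot"],o["width"])
h=cv2.cvtColor(im,cv2.COLOR_RGB2HSV)
for b,s,c in blobs((h[...,1]<110)&(h[...,2]>80),800)[1:2]:
    p=cv2.findContours(b,cv2.RETR_EXTERNAL,cv2.CHAIN_APPROX_NONE)[0]; p=max(p,key=len)[:,0]
    w=toplane(m,p,9); r=cv2.minAreaRect(w.astype(np.float32)); print(c.round(),s,np.round(r[0],1),np.round(r[1],1),round(r[2],1))
    a=np.radians(9.5); t=np.array([np.cos(a),np.sin(a)]); u=np.array([-t[1],t[0]])
    tp=o["tool_pos"][:2]; print("fwd",(w@t).min()+35-tp@t,"lat",((w@u).min()+(w@u).max())/2-tp@u)
E
```

```text
clock: 10.7
tool_pos: [628.6, -84.6, 173.5]
eef_rot: [0.001, -0.083, 0.997, -0.0]
contact_force: [-0.5, 0.1, -1.0]
width: 47.6
finger_force: 31.4
[628.48256004 -84.61445492 173.23599648] [ 7.53644297e-04 -8.31570612e-02  9.96536152e-01 -1.81523162e-04] 47.70462270711089
[307. 184.] [ 264  159   91   74 4442] [623.2 -87. ] [61.5 70.8] 9.6
fwd -1.4206975564442246 lat -1.4443400791207637
```

```bash
python3 -m pendant '{"jaw":[-1,-1,-1,-1,-1,-1],"xyz":[[-0.008,-0.011,-0.2],[-0.008,-0.011,-0.35],[-0.008,-0.011,-0.41],[-0.008,-0.011,-0.44],[-0.008,-0.011,-0.44],[-0.008,-0.011,-0.44]],"rot":[[0,0,0],[0,0,0],[0,0,0],[0,0,0],[0,0,0],[0,0,0]]}'
python3 -m pendant '{"jaw":[0.55,0.55,0.55,0.55,0.55],"xyz":[[0,0,0],[0,0,0],[0,0,0],[0,0,0],[0,0,0]],"rot":[[0,0,0],[0,0,0],[0,0,0],[0,0,0],[0,0,0]]}'
python3 -m pendant '{"jaw":[1,1,1,1,1,1,1],"xyz":[[0,0,0.2],[0,0,0.4],[0,0,0.65],[0,0,0.9],[0,0,0.9],[0,0,0.9],[0,0,0.9]],"rot":[[0,0,0],[0,0,0],[0,0,0],[0,0,0],[0,0,0],[0,0,0],[0,0,0]]}'
python3 - <<'E'
from h import *
m=ctrl.camera_model("wrist"); im=ctrl.snapshot("wrist"); np.save("m7.npy",m,allow_pickle=True);o=ctrl.get_obs();print(o["tool_pos"],o["eef_rot"])
cv2.imwrite("pics/w7.png",im[:,:,::-1])
h=cv2.cvtColor(cv2.GaussianBlur(im,(3,3),0),cv2.COLOR_RGB2HSV)
for b,s,c in blobs((h[...,1]<100)&(h[...,2]<130),300):
    if s[2]>130: continue
    p=cv2.findContours(b,cv2.RETR_EXTERNAL,cv2.CHAIN_APPROX_NONE)[0]; p=max(p,key=len)[:,0]
    for z in (64,74):
        r=cv2.minAreaRect(toplane(m,p,z).astype(np.float32)); print(c.round(),s[4],z,np.round(r[0],1),np.round(r[1],1),round(r[2],1))
E
```

```text
clock: 11.25
tool_pos: [627.4, -86.6, 107.2]
eef_rot: [0.001, -0.083, 0.997, -0.0]
contact_force: [0.8, 0.6, 0.2]
width: 47.9
finger_force: 31.9
clock: 11.67
tool_pos: [627.0, -86.5, 106.3]
eef_rot: [0.0, -0.083, 0.997, 0.0]
contact_force: [-0.0, -0.3, 0.2]
width: 66.0
finger_force: 0.0
clock: 12.25
tool_pos: [626.8, -86.5, 241.1]
eef_rot: [0.0, -0.083, 0.997, 0.0]
contact_force: [-0.8, -0.2, -1.0]
width: 85.2
finger_force: 0.0
[626.31497342 -86.42455324 239.62262149] [-1.30804561e-03 -8.29222533e-02  9.96555059e-01  4.49981937e-04]
[358.   6.] 483 64 [481.6 -76.8] [ 8.5 32.6] 9.5
[358.   6.] 483 74 [484.2 -77.8] [ 8.2 31.3] 9.5
[561.  30.] 4537 64 [476.5  67.8] [43.6 60.5] 9.5
[561.  30.] 4537 74 [479.3  60.9] [41.9 58.1] 9.5
[502.  40.] 303 64 [486.  29.] [46.   3.4] 11.3
[502.  40.] 303 74 [488.4  23.7] [44.1  3.2] 11.3
[ 81. 166.] 891 64 [ 636.7 -276.3] [57.5 59.9] 9.5
[ 81. 166.] 891 74 [ 633.  -269.2] [55.2 57.4] 9.5
[312. 181.] 2036 64 [616.2 -88.1] [63.4 49. ] 9.5
[312. 181.] 2036 74 [613.3 -88.6] [60.8 47. ] 9.5
[501. 211.] 1848 64 [614.9  78. ] [61.7 61.5] 15.7
[501. 211.] 1848 74 [612.1  70.7] [59.2 59. ] 15.7
```

View pics/w7.png

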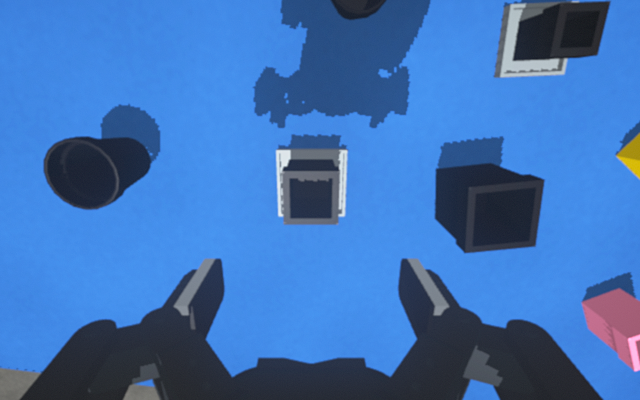

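The medium pot sits squarely in its tray at (312,185). The large pot rim is at (503,212), about (611,72), with yaw 16°. I'll grip it across the other pair of faces, turning the tool −83.6°, so joint 6 stays within range at the large tray.

```bash
python3 -m pendant '{"jaw":[1,1,1,1,1,1,1],"xyz":[[-0.05,0.53,0],[-0.05,0.53,0],[-0.05,0.53,0],[-0.05,0.53,0],[-0.05,0.53,0],[-0.05,0.53,0],[-0.05,0.53,0]],"rot":[[0,0,-0.232],[0,0,-0.232],[0,0,-0.232],[0,0,-0.232],[0,0,-0.232],[0,0,-0.232],[0,0,-0.232]]}'
python3 -m pendant '{"jaw":[1,1,1,1,1,1,1,1],"xyz":[[-0.05,0.53,0],[-0.05,0.53,0],[-0.05,0.53,0],[-0.05,0.53,-0.1],[-0.05,0.53,-0.1],[-0.05,0.53,-0.1],[-0.05,0.53,-0.1],[-0.05,0.53,-0.1]],"rot":[[0,0,-0.232],[0,0,-0.232],[0,0,-0.232],[0,0,-0.232],[0,0,-0.232],[0,0,-0.232],[0,0,-0.232],[0,0,-0.232]]}'
python3 - <<'E'
from h import *
m=ctrl.camera_model("wrist"); im=ctrl.snapshot("wrist"); np.save("m8.npy",m,allow_pickle=True);o=ctrl.get_obs();print(o["tool_pos"],o["eef_rot"],o["q"])
cv2.imwrite("pics/w8.png",im[:,:,::-1]); print(proj(m,[[611.4,72.3,74]]))
h=cv2.cvtColor(cv2.GaussianBlur(im,(3,3),0),cv2.COLOR_RGB2HSV)
for b,s,c in blobs((h[...,1]<100)&(h[...,2]<130),500):
    if s[2]>130: continue
    p=cv2.findContours(b,cv2.RETR_EXTERNAL,cv2.CHAIN_APPROX_NONE)[0]; p=max(p,key=len)[:,0]
    r=cv2.minAreaRect(toplane(m,p,74).astype(np.float32)); print(c.round(),s[4],np.round(r[0],1),np.round(r[1],1),round(r[2],1))
E
```

```text
clock: 12.88
tool_pos: [618.6, -6.7, 238.4]
eef_rot: [-0.002, 0.278, 0.96, -0.0]
contact_force: [-0.0, 0.7, -0.8]
width: 85.5
finger_force: 0.0
clock: 13.55
tool_pos: [611.5, 72.4, 224.8]
eef_rot: [-0.001, 0.6, 0.8, -0.001]
contact_force: [-0.5, 0.6, 0.1]
width: 85.5
finger_force: 0.0
[611.638261    72.33996761 225.21196049] [-6.66524480e-04  6.00273974e-01  7.99793999e-01 -5.20703867e-04] [ 2.56934719e-02  2.60561632e-01  1.32693544e+00  1.07453965e-05
  1.55578716e+00 -2.57415248e-01]
[[312.47065009 209.00311308]]
[172. 119.] 2640 [495.3 103.9] [47.1 44.7] 11.8
[324. 221.] 1070 [613.2  74.2] [57.7 58.4] 16.3
[304. 188.] 642 [600.7  86.1] [21.1 17.9] 16.3
```

View pics/w8.png

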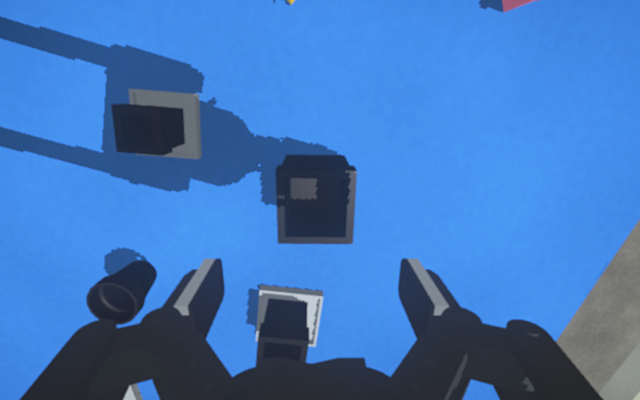

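The large pot (315,205) is square to the fingers, which straddle it with clear margins. I'll descend and grip.

```bash
python3 -m pendant '{"jaw":[1,1,1,1,1,1,1],"xyz":[[0.01,0.005,-0.1],[0.01,0.005,-0.3],[0.01,0.005,-0.5],[0.01,0.005,-0.64],[0.01,0.005,-0.74],[0.01,0.005,-0.74],[0.01,0.005,-0.74]],"rot":[[0,0,0],[0,0,0],[0,0,0],[0,0,0],[0,0,0],[0,0,0],[0,0,0]]}' 30
python3 -m pendant '{"jaw":[-1,-1,-1,-1,-1,-1,-1,-1],"xyz":[[0,0,0],[0,0,0],[0,0,0],[0,0,0],[0,0,0],[0,0,0],[0,0,0],[0,0,0]],"rot":[[0,0,0],[0,0,0],[0,0,0],[0,0,0],[0,0,0],[0,0,0],[0,0,0],[0,0,0]]}' 30
```

```text
clock: 14.18
tool_pos: [612.8, 73.0, 114.2]
eef_rot: [-0.001, 0.601, 0.799, -0.001]
contact_force: [-0.3, -0.4, -0.6]
width: 85.2
finger_force: 0.0
clock: 14.85
tool_pos: [614.6, 73.2, 117.6]
eef_rot: [0.002, 0.602, 0.799, 0.001]
contact_force: [-0.6, -0.9, 5.6]
width: 59.6
finger_force: 34.2
```

```bash
python3 -m pendant '{"jaw":[-1,-1,-1,-1,-1],"xyz":[[0,0,0.15],[0,0,0.4],[0,0,0.7],[0,0,0.7],[0,0,0.7]],"rot":[[0,0,0],[0,0,0],[0,0,0],[0,0,0],[0,0,0]]}'
python3 -m pendant '{"jaw":[-1,-1,-1,-1,-1],"xyz":[[-0.13,-0.25,0],[-0.26,-0.5,0],[-0.393,-0.756,0],[-0.393,-0.756,0],[-0.393,-0.756,0]],"rot":[[0,0,0.037],[0,0,0.037],[0,0,0.037],[0,0,0.037],[0,0,0.037]]}'
python3 -m pendant '{"jaw":[-1,-1,-1,-1,-1],"xyz":[[-0.13,-0.25,0],[-0.26,-0.5,0],[-0.393,-0.756,0],[-0.393,-0.756,0],[-0.393,-0.756,0]],"rot":[[0,0,0],[0,0,0],[0,0,0],[0,0,0],[0,0,0]]}'
python3 -m pendant '{"jaw":[-1,-1,-1,-1,-1,-1,-1],"xyz":[[-0.13,-0.25,0],[-0.26,-0.5,0],[-0.393,-0.756,0],[-0.393,-0.756,-0.2],[-0.393,-0.756,-0.2],[-0.393,-0.756,-0.2],[-0.393,-0.756,-0.2]],"rot":[[0,0,0],[0,0,0],[0,0,0],[0,0,0],[0,0,0],[0,0,0],[0,0,0]]}'
python3 - <<'E'
from h import *
m=ctrl.camera_model("wrist"); im=ctrl.snapshot("wrist"); o=ctrl.get_obs();print(o["tool_pos"],o["eef_rot"],o["width"])
cv2.imwrite("pics/w9.png",im[:,:,::-1]); print(proj(m,[[436.2,-267,10]]))
h=cv2.cvtColor(im,cv2.COLOR_RGB2HSV)
for b,s,c in blobs((h[...,1]<110)&(h[...,2]>80),800):
    p=cv2.findContours(b,cv2.RETR_EXTERNAL,cv2.CHAIN_APPROX_NONE)[0]; p=max(p,key=len)[:,0]
    w=toplane(m,p,9); r=cv2.minAreaRect(w.astype(np.float32)); print(c.round(),s,np.round(r[0],1),np.round(r[1],1),round(r[2],1))
    a=np.radians(22.8); u=np.array([np.cos(a),np.sin(a)]); t=np.array([u[1],-u[0]])
    tp=o["tool_pos"][:2]; print("fwd",(w@t).min()+41-tp@t,"lat",((w@u).min()+(w@u).max())/2-tp@u)
E
```

```text
clock: 15.27
tool_pos: [615.1, 73.3, 225.2]
eef_rot: [0.004, 0.602, 0.799, 0.003]
contact_force: [-1.3, 0.2, -1.2]
width: 59.3
finger_force: 33.6
clock: 15.68
tool_pos: [552.8, -41.9, 218.3]
eef_rot: [-0.002, 0.556, 0.831, -0.001]
contact_force: [0.2, 0.4, -0.3]
width: 59.6
finger_force: 33.5
clock: 16.1
tool_pos: [495.0, -154.3, 219.1]
eef_rot: [-0.001, 0.556, 0.831, 0.0]
contact_force: [-0.6, 0.4, -1.7]
width: 59.3
finger_force: 33.5
clock: 16.68
tool_pos: [437.8, -265.3, 190.2]
eef_rot: [-0.0, 0.553, 0.833, 0.001]
contact_force: [0.7, -1.1, 0.6]
width: 59.2
finger_force: 33.5
[ 438.06099996 -265.56004603  191.01597801] [5.14818061e-04 5.53204071e-01 8.33045508e-01 4.14563508e-04] 59.53188833660706
[[309.40076397 198.10357272]]
[603.  83.] [ 561   21   79  117 3275] [621.1 -87.9] [69.2 71.2] 9.6
fwd -92.4316953711716 lat 229.7074732489466
[309. 168.] [ 259  151  101   45 3567] [ 427.8 -247.3] [82.7 37.8] 22.9
fwd 1.355273936054175 lat -2.346982735841607
[383. 264.] [ 322  230  111   82 2112] [ 528.3 -301.6] [ 42.4 136.2] 67.2
fwd 71.90194516233936 lat 63.07611286862232
[185. 314.] [  98  250  144  101 2653] [ 365.4 -432.5] [192.3  50.5] 57.4
fwd 91.81196160216058 lat -143.08102407584627
[281. 354.] [ 243  342  122   27 1025] [ 497.7 -431.6] [124.2  34.4] 19.7
fwd 196.84213877973724 lat -8.755636565467512
```

View pics/w9.png

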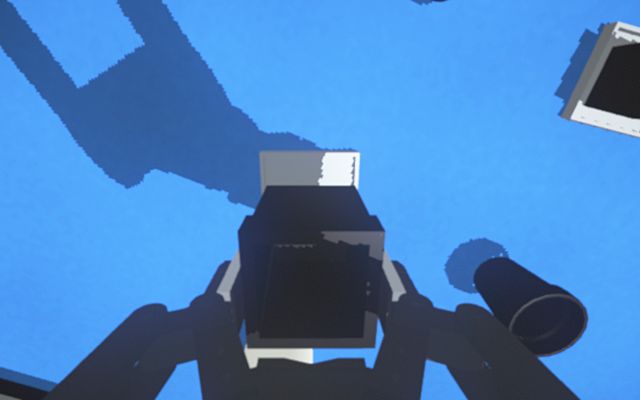

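The pot (313,265) is over the tray, whose front edge spans columns 259–359, and parallel to it. After a correction of about 2 mm I'll lower, release and rise.

```bash
python3 -m pendant '{"jaw":[-1,-1,-1,-1,-1,-1,-1],"xyz":[[-0.011,-0.015,-0.2],[-0.011,-0.015,-0.35],[-0.011,-0.015,-0.42],[-0.011,-0.015,-0.45],[-0.011,-0.015,-0.475],[-0.011,-0.015,-0.475],[-0.011,-0.015,-0.475]],"rot":[[0,0,0],[0,0,0],[0,0,0],[0,0,0],[0,0,0],[0,0,0],[0,0,0]]}'
python3 -m pendant '{"jaw":[0.8,0.8,0.8,0.8,0.8],"xyz":[[0,0,0],[0,0,0],[0,0,0],[0,0,0],[0,0,0]],"rot":[[0,0,0],[0,0,0],[0,0,0],[0,0,0],[0,0,0]]}'
python3 -m pendant '{"jaw":[1,1,1,1,1,1,1],"xyz":[[0,0,0.2],[0,0,0.4],[0,0,0.65],[0,0,0.9],[0,0,0.9],[0,0,0.9],[0,0,0.9]],"rot":[[0,0,0],[0,0,0],[0,0,0],[0,0,0],[0,0,0],[0,0,0],[0,0,0]]}'
python3 - <<'E'
from h import *
im=ctrl.snapshot("wrist"); s=ctrl.snapshot("side"); t=ctrl.snapshot("top")
a=np.vstack([im[80:300,160:480],cv2.resize(t[130:280,210:450],(320,200))]); b=cv2.resize(s[120:340,220:440],(420,420))
cv2.imwrite("pics/fin.png",np.hstack([a,b])[:,:,::-1])
print(ctrl.get_obs()["clock"])
E
```

```text
clock: 17.32
tool_pos: [436.3, -269.2, 121.6]
eef_rot: [0.002, 0.554, 0.833, 0.0]
contact_force: [-1.6, 1.8, 6.6]
width: 59.1
finger_force: 34.2
clock: 17.73
tool_pos: [434.9, -269.3, 118.8]
eef_rot: [-0.0, 0.554, 0.832, 0.0]
contact_force: [0.3, -0.9, -0.4]
width: 76.8
finger_force: 0.0
clock: 18.32
tool_pos: [434.8, -269.2, 253.6]
eef_rot: [-0.0, 0.554, 0.832, 0.0]
contact_force: [-0.3, -0.7, 0.4]
width: 85.7
finger_force: 0.0
18.4667
```

View pics/fin.png

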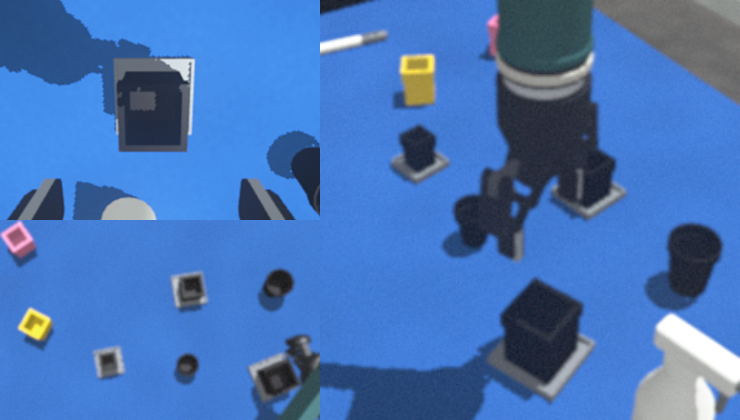

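All three pots stand flat and square inside their trays: large (540,330) and small (418,145) in the side crop, medium (188,290) in the top crop. The round pots, bottle and marker haven't moved, and the gripper is clear.

```bash
python3 -c "
from station import ctrl
print(ctrl.finish_job())"
```

```text
the job is handed in; nothing more can be done
None
```

The small, medium and large square pots were carried in that order to their own trays. The last pictures show each standing flat and squared up, and the job was handed in at about 18.5 s; the judge's result was not shown.

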